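# Lift the tie spool off its spindle and weigh it

### The job

Weigh what is left on the spool of bag ties: with the steel lifter hooked under the spool's upper flange, slide the spool straight up off its spindle and set it down gently, upright, in the middle of the scale's plate. Then draw the lifter out and stand it back flat on the bench, clear of the scale and the spindle. Do not touch the spool with the gripper or the arm, and leave the jar and the can where they are.

Things in the scene. Friction and masses are not known exactly. Their poses are not given: they have to be found in the camera images.
- spool: Loose spool of bag ties, 0.13 to 0.25 kg, upright on the spindle's foot: two black flanges, 100 mm diameter, 4 mm thick, with a paper-coloured winding of 54 mm diameter between; 18 mm axial hole. Origin: on the axis at the underside; z up the axis. Lower flange z 0 to 4 mm, winding 4 to 44 mm, upper flange 44 to 48 mm.
- spindle: Fixed upright spindle: a grey round foot of 112 mm diameter, 15 mm high, with a 13 mm steel post whose tapered tip is 85 mm above the bench. The spool stands on the foot, 15 mm above the bench, around the post. Origin: centre of the foot's underside, on the bench; z up.
- lifter: Loose C-shaped steel lifter, 0.3 kg, standing on its two prongs. Origin: at the prongs' underside, midway between them, right under the grip block; x along the prongs to their free tips, z up. With the spool hanging centred on it, the spool's axis passes through this origin and its upper flange rests on the prongs (z = 6 mm).
- lifter_tips (a point): Point midway between the prongs' free tips, 52 mm along x from the lifter's origin, at its height. Each prong is 8 mm wide (y from 34 to 42 mm on either side), 6 mm thick (z 0 to 6 mm), and runs from x = -70 to +52 mm; its last 6 mm are raised to z = 12 mm as a stop.
- lifter_back (a point): Middle of the lifter's back at its underside, 65 mm behind its origin (x = -65 mm). Here a crossbar (84 mm wide, 12 mm high, x -70 to -60 mm) joins the prongs, and an upright 24 mm wide rises to an overhead arm (z 70 to 82 mm, x -70 to +20 mm) that bears the grip. The space between prongs and arm is open in front and at the sides.
- lifter_grip (a point): Point on the lifter's black rubber grip block, above the origin at z = 112 mm. The block is 40 mm along x, 18 mm across y and 50 mm high (z 82 to 132 mm); grip it from above across its 18 mm width (along y).
- scale: Fixed white counter scale with a square steel plate, 160 x 160 mm, its top 45 mm above the bench. Origin: on the bench under the plate's centre; z up. The white housing, 165 mm wide in y, reaches from x = -90 to +130 mm; a display strip beside the plate (x 90 to 126 mm) is 45 mm high.
- scale_plate (a point): Centre of the top of the scale's plate, 45 mm above the bench; axes as the scale.
- jar: Bystander: glass jar with a red cap, 76 mm diameter, 115 mm high, origin at the centre of its underside.
- can: Bystander: tin can, 74 mm diameter, 105 mm high, origin at the centre of its underside.
Things that resemble listed ones, but are neither listed nor needed, are in the scene too. What is shaped like the lifter but orange is not meant.

How it is judged:
On the way, in this order (a step that is already met when the one before it is completed fails the run):
1. the spool hangs on the lifter, clear above the tip of the spindle (z of spool in the frame of spindle above 0.086 m and contact force between lifter and spool above 0.4 N), for 0.1 s.
2. the spool stands on the scale's plate and the lifter no longer carries it (contact force between spool and scale above 0.8 N and contact force between lifter and spool below 0.2 N and horizontal distance between spool and scale_plate below 0.03 m and angle between spool's own z axis and vertical below 0.1 rad), for 0.2 s.
At the end, for the whole second after the job is handed in: The spool stands at rest and upright (within 4.5 degrees) on the scale's plate, its axis within 30 mm of the plate's centre; the lifter stands at rest, flat on its prongs on the bench, touching neither spool, scale nor spindle (horizontal distance between spool and scale_plate below 0.03 m and z of spool in the frame of scale_plate between -0.004 and 0.004 m and angle between spool's own z axis and vertical below 0.08 rad and linear speed of each of spool, lifter below 0.02 m/s and contact force between spool and scale above 0.8 N and contact force between lifter and anything else above 1 N and contact force between lifter and spool below 0.1 N and contact force between lifter and scale below 0.1 N and contact force between lifter and spindle below 0.1 N and height (world z) of lifter between -0.005 and 0.006 m and angle between lifter's own z axis and vertical below 0.1 rad).
It fails at once if the gripper or the arm pushes on the spool (over 1 N) (contact force between any of the fingers, the arm and spool above 1 N).
It fails at once if the spool is tipped by more than 30 degrees (angle between spool's own z axis and vertical above 0.52 rad).
It fails at once if the spool is dropped or pressed hard onto the scale (over 30 N) (contact force between spool and scale above 30 N).
It fails at once if the jar or the can is moved by more than 20 mm (distance of any of jar, can from where it was at the start of the episode above 0.02 m).
It also fails if it takes over 72 s, if anything falls off the work surface, if the arm or the gripper's body presses on something with over 40 N, if the wrist force passes 120 N, or if a joint passes its speed limit or range.

### The arm

A 7-joint arm with a two-finger parallel gripper is mounted at the origin on the work surface. World frame = base frame: x ahead of the robot, y to its left, z up, the work surface at z = 0. Lengths are in m, angles in rad, forces in N, time in s.
With the tool pointing down it reaches from about 0.4 to 0.9 m from the base axis. Payload 5.6 kg.
Tool frame: the origin (TCP) lies at the very end of the fingers, on their centre line; the grasp point (between the pads) lies 19 mm behind it; x points along the fingers, z is the direction in which the jaws open and shut, and the axes are right-handed (so a half turn about x gives the same grasp; the last joint's range is limited). The gripper opens to 92 mm and grips with 3 to 60 N. Pads are 20 mm wide; open, the fingers measure 128 mm over their backs; the gripper's body (75 mm by 189 mm) begins 69 mm behind the grasp point.
Start: joints at [1.299, 0.468, -0.012, 1.603, 0.006, 1.071, -0.056], TCP at [0.147, -0.633, 0.215] pointing down, gripper open.
Joint ranges: [-2.53, 2.53], [-0.31, 2.02], [-1.57, 1.55], [0.28, 2.44], [-1.29, 4.43], [0.15, 1.84], [-2.92, 2.92]. Speed limits (rad/s): [2.57, 2.57, 3.14, 3.14, 3.14, 3.14, 3.14].

### API

Orientations are given as a unit quaternion [x, y, z, w].
In Python, from cell import bot gives the robot as it stands.
- The arm moves only by the tool carry_out, never from a script. Its arguments are lists of equal length, an entry for each row: "claw": the gripper's target within -1 to 1 (shut at 1, half-way at 0, fully open at -1); "xyz": the shift along the tool's x, y, z in mm, a list of three; "rot": the turn, a rotation vector about the tool's x, y, z in degrees, a list of three. In form: {"claw": [claw, ...], "xyz": [[tx, ty, tz], ...], "rot": [[rx, ry, rz], ...]}. A call has exactly 10 rows; each row is the pose to reach, as a shift and turn from the pose commanded when the call began, along the tool's axes at that moment; what a row does not reach only later rows make up. A row lasts 1/8 s, in which the tool goes at most 62.5 mm and 10.7 degrees, less where a joint would pass 70% of its speed; a pose out of reach is approached as far as the arm can. A call with a gripper value outside its range is refused whole. The fingers move at their own pace and stop on an object; "newtons" is the grip in N (left out, the last holds). Time passes only in rows, so rows that repeat a pose let the fingers close, or fill a call up. It gives the time, the measured TCP pose, the force and the opening at its end, in the units of the state.
- bot.observe(): the state, without advancing time (a new reading comes with each control period).
- bot.read_camera(name): name is "side" or "top" or "wrist"; returns the picture (420x560x3 uint8, red, green, blue); there is no depth.
- bot.calibration(name): a dict with "fx", "fy", "cx", "cy" (pixels), "cam_to_world" (4x4, takes a point from camera to world coordinates). Camera axes: x right, y up, looking along -z (the intrinsics and any distortion apply to the point x, -y, -z); pixel columns grow to the right and rows downward; lengths in m; the calibration is good to about 2 mm. A picture is of the moment at which its call begins: read the wrist's pose just before it. calibration takes no time and is no camera call; for the wrist camera it gives the pose at the moment of the call.
- bot.job_done(): hands the job in, once; it reports no verdict.
The state is a dict: "clock": time; "joints": joint angles; "joint_velocities": joint speeds; "joint_torque": joint torques, N m; "tool_pos": TCP position; "eef_rot": TCP orientation; "wrist_force": force on the tool from outside, world axes, zero at the start; "wrist_torque": the same for the moment, N m; "gripper_width": finger opening in m.
Only numpy, scipy, OpenCV 4.12 (cv2) and the standard library are available. Lean on these libraries where they do the work, as an engineer would, in place of code of your own. Each camera call takes 0.05 s, during which the arm holds its last target.

## Working session

There is one attempt and no reset: what is moved stays moved. The work goes in short steps, Python scripts to look and compute and a tool call to move; the robot and the scene stay as the last step left them, time stands still between calls to the robot, and variables do not carry over. Pictures are saved under pics/ and viewed, and the job is handed in when it is done.

Besides the shell and the picture viewer there is one more tool, called after "Request:" as name(argument=value, ...), one argument or row to a line, values as JSON. carry_out: Moves the arm, as the interface text tells. Its arguments: {"type":"object","properties":{"claw":{"type":"array","items":{"type":"number"}},"xyz":{"type":"array","items":{"type":"array","items":{"type":"number"}}},"rot":{"type":"array","items":{"type":"array","items":{"type":"number"}}},"newtons":{"type":"number"}},"required":["claw","xyz","rot"]}

```bash
mkdir -p pics; ls; python3 - <<'E'
from cell import bot
import cv2
print(bot.observe())
for n in ["side","top","wrist"]:
    c=bot.calibration(n); print(n,c)
    cv2.imwrite(f"pics/{n}0.png",bot.read_camera(n)[:,:,::-1])
E
```

```text
pics
{'clock': 0.0, 'joints': array([ 1.29899821,  0.46836384, -0.01159631,  1.60357375,  0.00600517,
        1.07138998, -0.05628997]), 'joint_velocities': array([-0.00022636, -0.0001635 , -0.00149794,  0.00130111,  0.00127796,
        0.00044382,  0.00015728]), 'joint_torque': array([-3.52744291e-04, -5.20566094e+01, -1.24696569e-02, -2.43747944e+01,
       -5.65528439e-02,  1.72497262e-02,  1.48353097e-04]), 'tool_pos': array([ 0.14722624, -0.63253764,  0.21366964]), 'eef_rot': array([ 0.44001016,  0.55429141, -0.43933525,  0.55329615]), 'wrist_force': array([0.07139967, 0.71609426, 0.62324409]), 'wrist_torque': array([-0.03576088, -0.01496828,  0.00260102]), 'gripper_width': 0.0921775649819029}
side {'fx': 410.3309396923276, 'fy': 410.3309396923276, 'cx': 280.4239061729674, 'cy': 213.24852226429024, 'cam_to_world': array([[ 0.99456183,  0.0840357 , -0.0615205 ,  0.51230743],
       [-0.10380228,  0.7517589 , -0.65121704, -0.70580306],
       [-0.00847689,  0.65406158,  0.75639381,  0.90676681],
       [ 0.        ,  0.        ,  0.        ,  1.        ]])}
top {'fx': 478.444305331423, 'fy': 478.444305331423, 'cx': 278.9323428744393, 'cy': 211.14550315354614, 'cam_to_world': array([[-0.01505745,  0.98621648, -0.16477358,  0.40126874],
       [-0.99932052, -0.02038771, -0.03070565, -0.0098541 ],
       [-0.03364177,  0.16419928,  0.98585335,  1.07013805],
       [ 0.        ,  0.        ,  0.        ,  1.        ]])}
wrist {'fx': 363.30547329169843, 'fy': 363.30547329169843, 'cx': 279.5915312817698, 'cy': 200.98159769886638, 'cam_to_world': array([[ 0.22582903,  0.93847045,  0.26129382,  0.22133312],
       [-0.97416572,  0.21797936,  0.05904353, -0.6157469 ],
       [-0.00154606, -0.26787722,  0.96345182,  0.38376129],
       [ 0.        ,  0.        ,  0.        ,  1.        ]])}
```

View pics/side0.png

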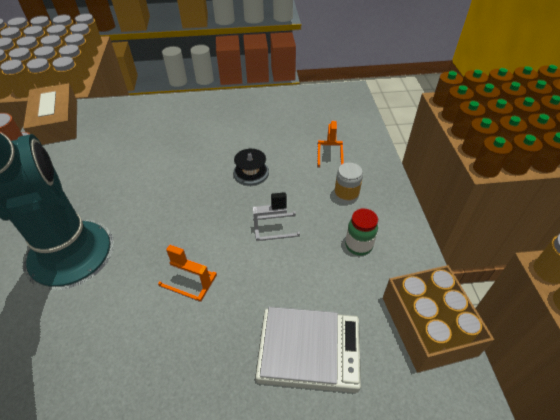

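View pics/top0.png

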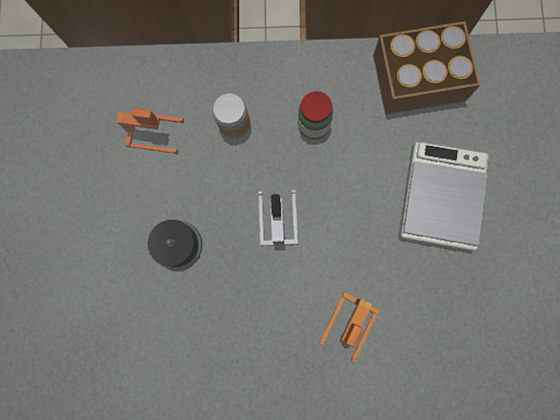

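View pics/wrist0.png

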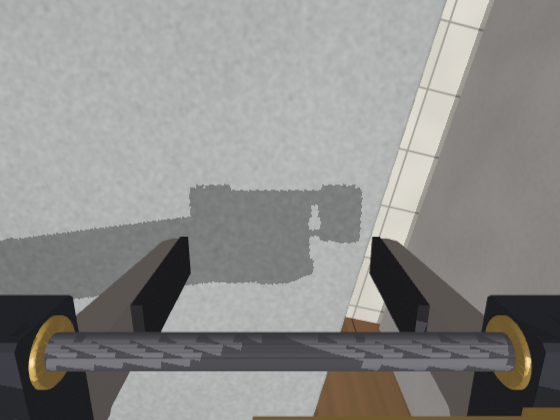

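```bash
cat > h.py <<'E'
import numpy as np, cv2
from cell import bot
def ray(c,px):
    T=c["cam_to_world"]; d=np.array([(px[0]-c["cx"])/c["fx"],-(px[1]-c["cy"])/c["fy"],-1.0])
    return T[:3,3],T[:3,:3]@d
def onz(c,px,z):
    o,d=ray(c,px); return o+d*(z-o[2])/d[2]
def proj(c,p):
    T=c["cam_to_world"]; q=T[:3,:3].T@(np.asarray(p)-T[:3,3])
    return c["cx"]+c["fx"]*q[0]/-q[2], c["cy"]-c["fy"]*q[1]/-q[2]
def tri(c1,p1,c2,p2):
    o1,d1=ray(c1,p1);o2,d2=ray(c2,p2);d1/=np.linalg.norm(d1);d2/=np.linalg.norm(d2)
    A=np.stack([d1,-d2],1);s=np.linalg.lstsq(A,o2-o1,rcond=None)[0]
    a=o1+s[0]*d1;b=o2+s[1]*d2;return (a+b)/2,np.linalg.norm(a-b)
E
python3 - <<'E'
from h import *
i=cv2.imread("pics/top0.png"); s=cv2.imread("pics/side0.png")
a=cv2.resize(i[170:260,240:320],None,fx=5,fy=5,interpolation=cv2.INTER_CUBIC)
b=cv2.resize(i[205:285,135:215],None,fx=5,fy=5,interpolation=cv2.INTER_CUBIC)
cv2.imwrite("pics/c1.png",np.hstack([a,np.vstack([b,np.zeros((50,400,3),np.uint8)])]))
a=cv2.resize(i[130:260,395:495],None,fx=4,fy=4,interpolation=cv2.INTER_CUBIC)
b=cv2.resize(s[180:250,240:310],None,fx=5,fy=5,interpolation=cv2.INTER_CUBIC)
b=np.vstack([b,np.zeros((170,350,3),np.uint8)])
cv2.imwrite("pics/c2.png",np.hstack([a,b]))
c=bot.calibration("top")
for n,p,z in [("spool",(173,242),.063),("scale",(446,206),.045),("lgrip",(275,205),.132),("jar",(316,108),.115),("can",(230,110),.105),("or1",(150,130),0),("or2",(352,325),0)]: print(n,onz(c,p,z).round(3))
E
```

```text
spool [0.508 0.248 0.063]
scale [ 0.576 -0.338  0.045]
lgrip [0.571 0.027 0.132]
jar [ 0.778 -0.061  0.115]
can [0.783 0.121 0.105]
or1 [0.78  0.325 0.   ]
or2 [ 0.326 -0.131  0.   ]
```

View pics/c1.png

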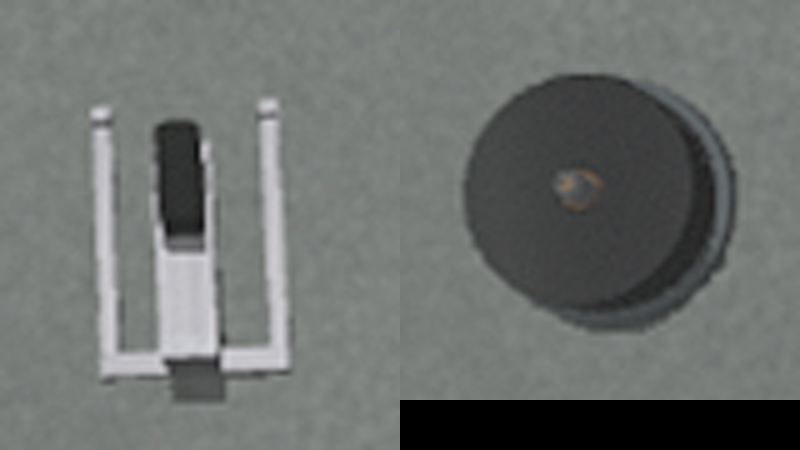

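View pics/c2.png

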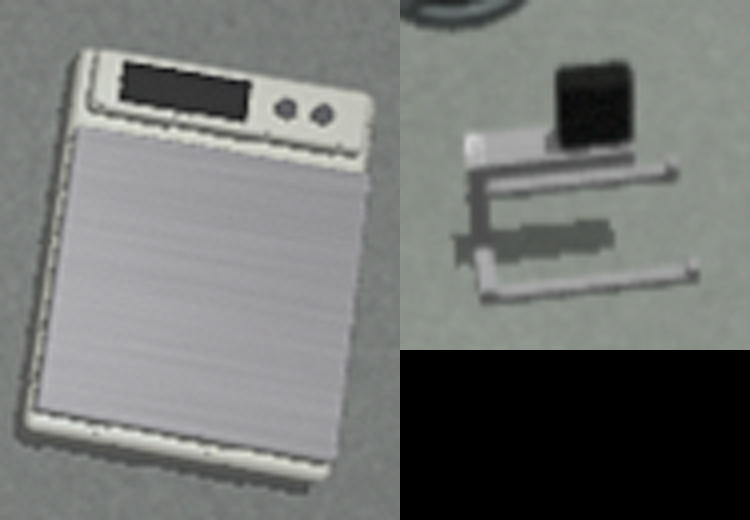

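```bash
cat > m.py <<'E'
from h import *
c=bot.calibration("top"); i=cv2.imread("pics/top0.png"); s=cv2.imread("pics/side0.png"); cs=bot.calibration("side")
u=lambda x,y,k,ox,oy: ((x+.5)/k-.5+ox,(y+.5)/k-.5+oy)
P=lambda p,z:onz(c,p,z)
lt=P(u(100,107,5,240,170),.012);rt=P(u(267,99,5,240,170),.012)
lb=P(u(103,376,5,240,170),.0);rb=P(u(290,369,5,240,170),.0)
print("tips",lt,rt,np.linalg.norm(lt-rt)); print("back",lb,rb,np.linalg.norm(lb-rb))
L1=P(u(100,118,5,240,170),.006);L2=P(u(109,350,5,240,170),.006);R1=P(u(267,110,5,240,170),.006);R2=P(u(280,345,5,240,170),.006)
for a,b in((L2,L1),(R2,R1)): print("yaw",np.degrees(np.arctan2(*(b-a)[[1,0]])))
d=lt-rt; print("yaw tips",np.degrees(np.arctan2(-d[0],d[1])))
d=lb-rb; print("yaw back",np.degrees(np.arctan2(-d[0],d[1])))
# grip block top, dark mask
def blob(im,x0,x1,y0,y1,t):
    m=(im[y0:y1,x0:x1].max(2)<t).astype(np.uint8); n,l,st,ce=cv2.connectedComponentsWithStats(m)
    k=1+np.argmax(st[1:,4]); return st[k],ce[k]+[x0,y0],(l==k)
print("grip",blob(i,262,290,180,220,60)[:2])
g=blob(i,262,290,180,220,60)[1]; gs=blob(s,262,295,185,212,50)[1]; print(g,gs,tri(c,g,cs,gs))
# plate
q=np.array([P(u(x,y,4,395,130),.045) for x,y in [(80,128),(368,175),(335,460),(38,408)]]); print(q.round(4),q.mean(0)); print([np.linalg.norm(q[k]-q[k-1]) for k in range(4)])
v=q[0]+q[1]-q[2]-q[3]; print("scale yaw",np.degrees(np.arctan2(v[1],v[0])))
# spool
st,ce,m=blob(i,140,205,210,280,75); cn=max(cv2.findContours(m.astype(np.uint8),0,1)[0],key=len)
cn=cn[:,0]+[140,210]
W=np.array([P(p,.063)[:2] for p in cn])
for it in range(6):
    A=np.c_[2*W,np.ones(len(W))]; x=np.linalg.lstsq(A,(W**2).sum(1),rcond=None)[0]; r=np.sqrt(x[2]+x[:2]@x[:2])
    e=np.linalg.norm(W-x[:2],axis=1)-r; W=W[e<max(.002,np.percentile(e,90))]
print("spool",x[:2],r,len(W)); print("tip",P(u(567-400,183,5,135,205),.083))
E
python3 m.py
```

```text
tips [0.62522696 0.06615935 0.012     ] [ 0.6272431  -0.00942617  0.012     ] 0.07561240139041732
back [0.50439615 0.06670975 0.        ] [ 0.50600597 -0.01726269  0.        ] 0.08398786841482486
yaw 1.698397349563269
yaw 1.9606626756120313
yaw tips 1.5279213971465901
yaw back 1.0982690275954496
grip (array([  9,  15,  10,  22, 179], dtype=int32), array([275.7150838 , 205.62569832]))
[275.7150838  205.62569832] [278.44131455 200.89201878] (array([0.57535471, 0.02674854, 0.10613317]), np.float64(0.0027090962587292813))
[[ 0.6764 -0.2769  0.045 ]
 [ 0.6464 -0.43    0.045 ]
 [ 0.492  -0.3995  0.045 ]
 [ 0.5227 -0.2451  0.045 ]] [ 0.58434801 -0.33787967  0.045     ]
[np.float64(0.15696188484508405), np.float64(0.15605584775534023), np.float64(0.15736557081353603), np.float64(0.1574039883332305)]
scale yaw -11.406744680282088
spool [0.50502964 0.24897739] 0.05070060216726714 103
tip [0.50745    0.25350716 0.083     ]
```

```bash
cat >> h.py <<'E'
from scipy.spatial.transform import Rotation as R
def cur():
    o=bot.observe(); return o,R.from_quat(o["eef_rot"])
def goal(yaw,flip=False):
    y=np.radians(yaw); x=np.array([0,0,-1.]); z=np.array([-np.sin(y),np.cos(y),0])*(-1 if flip else 1)
    return R.from_matrix(np.stack([x,np.cross(z,x),z],1))
def go(p,G):
    o,C=cur(); t=C.inv().apply(np.asarray(p)-o["tool_pos"])*1e3
    rv=np.degrees((C.inv()*G).as_rotvec()); return t.round(1),rv.round(2)
E
python3 - <<'E'
from h import *
o,C=cur(); print(C.as_matrix().round(3))
for f in (0,1): print(go([.575,.027,.22],goal(1.7,f)))
c=bot.calibration("side");s=cv2.imread("pics/side0.png")
for p in [(.505,.249,.063),(.505,.249,.085),(.507,.2535,.085),(.505,.249,0)]: print(proj(c,p))
cv2.imwrite("pics/s1.png",cv2.resize(s[135:195,220:280],None,fx=8,fy=8,interpolation=cv2.INTER_CUBIC))
E
```

```text
[[-0.     0.974  0.227]
 [ 0.001  0.227 -0.974]
 [-1.    -0.    -0.001]]
(array([  -5.5,  566.2, -545.5]), array([-1.6859e+02, -2.0000e-02, -1.1000e-01]))
(array([  -5.5,  566.2, -545.5]), array([ 1.141e+01, -8.000e-02,  1.000e-02]))
(np.float64(248.09861925033545), np.float64(159.4005207169725))
(np.float64(247.60426677095714), np.float64(153.92913243670029))
(np.float64(248.18593896576684), np.float64(152.9050712138401))
(np.float64(249.44463809266736), np.float64(174.29797147563386))
```

View pics/s1.png

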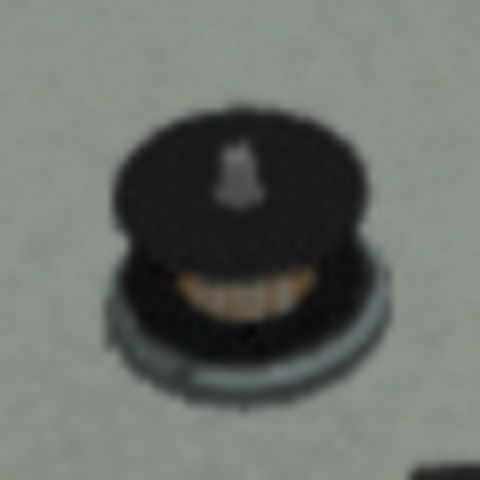

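Request:
carry_out(
  claw=[-1, -1, -1, -1, -1, -1, -1, -1, -1, -1],
  xyz=[
    [-5, 35, -34],
    [-5, 75, -72],
    [-5, 115, -111],
    [-5, 155, -149],
    [-5, 195, -188],
    [-5, 235, -226],
    [-5, 275, -265],
    [-5, 315, -304],
    [-5, 355, -342],
    [-5, 395, -380],
  ],
  rot=[
    [1, 0, 0],
    [2, 0, 0],
    [3, 0, 0],
    [4, 0, 0],
    [5, 0, 0],
    [6, 0, 0],
    [8, 0, 0],
    [9, 0, 0],
    [10, 0, 0],
    [11.4, 0, 0],
  ],
)

```text
clock: 1.4
tool_pos: [0.4466, -0.1719, 0.2197]
eef_rot: [0.493, 0.507, -0.493, 0.507]
wrist_force: [1.1, -1.4, 0.3]
gripper_width: 0.0921
```

```bash
python3 - <<'E'
from h import *
print(cur()[0]["tool_pos"],go([.575,.027,.22],goal(1.7,1)))
E
```

```text
[ 0.44660791 -0.17187834  0.2196903 ] (array([  -0.3,  134.1, -195.1]), array([-0.05,  0.02, -0.01]))
```

Request:
carry_out(
  claw=[-1, -1, -1, -1, -1, -1, -1, -1, -1, -1],
  xyz=[
    [0, 27, -39],
    [0, 54, -78],
    [0, 81, -117],
    [0, 108, -156],
    [0, 125, -182],
    [0, 134, -195],
    [0, 134, -195],
    [0, 134, -195],
    [0, 134, -195],
    [0, 134, -195],
  ],
  rot=[
    [0, 0, 0],
    [0, 0, 0],
    [0, 0, 0],
    [0, 0, 0],
    [0, 0, 0],
    [0, 0, 0],
    [0, 0, 0],
    [0, 0, 0],
    [0, 0, 0],
    [0, 0, 0],
  ],
)

```text
clock: 2.65
tool_pos: [0.5739, 0.0245, 0.2197]
eef_rot: [0.493, 0.507, -0.493, 0.507]
wrist_force: [-0.3, -0.7, 0.3]
gripper_width: 0.092
```

```bash
python3 - <<'E'
from h import *
print(cur()[0]["tool_pos"],go([.575,.027,.22],goal(1.7,1)))
c=bot.calibration("wrist"); im=bot.read_camera("wrist")[:,:,::-1]; cv2.imwrite("pics/w1.png",im)
for p in [(.575,.027,.132),(.505,.0247,0),(.626,.0284,.012)]: print(proj(c,p))
im=bot.read_camera("top")[:,:,::-1]; cv2.imwrite("pics/t1.png",im)
E
```

```text
[0.57389715 0.02453291 0.21973157] (array([-0.3,  1.2, -2.4]), array([-0.07,  0.02, -0.01]))
(np.float64(276.28943726169615), np.float64(205.14593945535296))
(np.float64(277.7732917975515), np.float64(231.8697804150059))
(np.float64(277.1911765370133), np.float64(124.26496946159064))
```

View pics/w1.png

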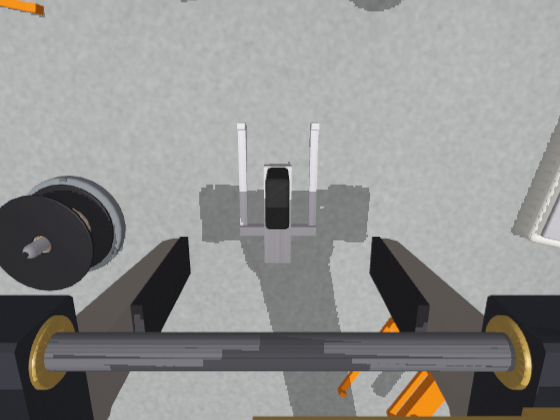

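```bash
python3 - <<'E'
from h import *
c=bot.calibration("wrist"); i=cv2.imread("pics/w1.png")
m=(i.max(2)<60).astype(np.uint8); m[:, 140:]=0; m[292:]=0
cn=max(cv2.findContours(m,0,1)[0],key=len)[:,0]; print(cn.min(0),cn.max(0))
W=np.array([onz(c,p,.063)[:2] for p in cn if p[0]<75 and p[0]>0 and p[1]<289])
x=None
from scipy.optimize import least_squares
r=least_squares(lambda x:np.linalg.norm(W-x,axis=1)-.05,[.507,.25],loss="soft_l1",f_scale=.001); print(r.x,abs(r.fun).mean(),len(W))
for p in [(r.x[0],r.x[1],.085),(.507,.251,.085)]: print(proj(c,p))
for p in [(28,251),(26,252)]: print(onz(c,p,.084))
cv2.imwrite("pics/w1c.png",cv2.resize(i[165:300,0:140],None,fx=4,fy=4))
E
```

```text
[  0 185] [113 289]
[0.5109649  0.25039775] 0.0038694561171901233 135
(np.float64(28.914659084925944), np.float64(252.00789134634644))
(np.float64(28.93179800142596), np.float64(256.0283336802968))
[0.51147888 0.25180628 0.084     ]
[0.51044217 0.25377779 0.084     ]
```

View pics/w1c.png

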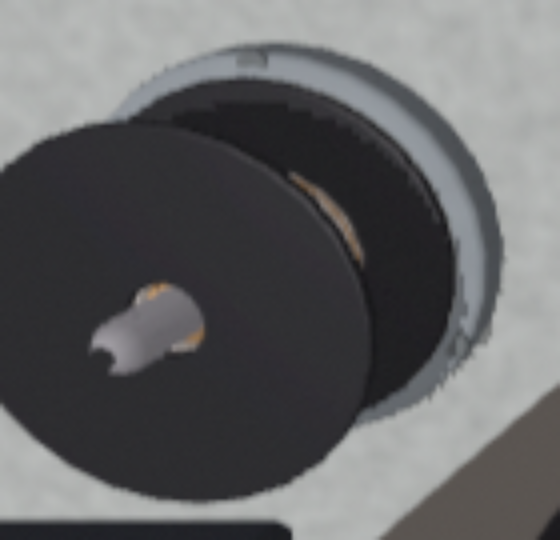

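Request:
carry_out(
  claw=[-1, -1, -1, -1, -1, -1, 0.5, 1, 1, 1],
  xyz=[
    [25, 1, -2],
    [55, 1, -2],
    [85, 1, -2],
    [110, 1, -2],
    [126, 1, -2],
    [126, 1, -2],
    [126, 1, -2],
    [126, 1, -2],
    [126, 1, -2],
    [126, 1, -2],
  ],
  rot=[
    [0, 0, 0],
    [0, 0, 0],
    [0, 0, 0],
    [0, 0, 0],
    [0, 0, 0],
    [0, 0, 0],
    [0, 0, 0],
    [0, 0, 0],
    [0, 0, 0],
    [0, 0, 0],
  ],
  newtons=50,
)

```text
clock: 4.0
tool_pos: [0.5752, 0.0275, 0.0939]
eef_rot: [0.493, 0.507, -0.492, 0.508]
wrist_force: [0.7, -0.4, 0.1]
gripper_width: 0.0539
```

```bash
python3 - <<'E'
from h import *
o=cur()[0];print(o["tool_pos"],o["gripper_width"],o["wrist_force"])
c=bot.calibration("wrist"); im=bot.read_camera("wrist")[:,:,::-1]; cv2.imwrite("pics/w2.png",im)
E
```

```text
[0.57520162 0.02747201 0.09393526] 0.05389829688080707 [ 0.74518058 -0.44803931  0.05136324]
```

View pics/w2.png

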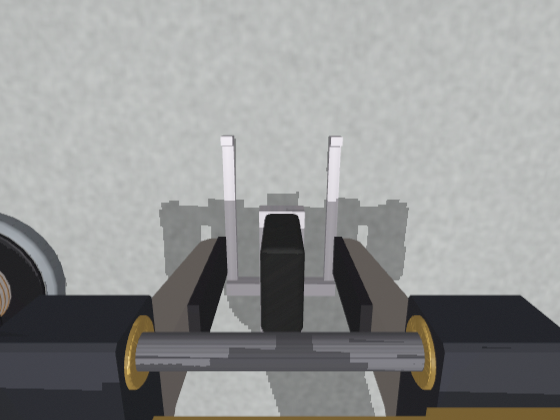

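Fingers are still closing on the block (260–303, 215–330), which is centred between the pads.

Request:
carry_out(
  claw=[1, 1, 1, 1, 1, 1, 1, 1, 1, 1],
  xyz=[
    [0, 0, 0],
    [0, 0, 0],
    [0, 0, 0],
    [0, 0, 0],
    [0, 0, 0],
    [0, 0, 0],
    [0, 0, 0],
    [-2, 0, 0],
    [-6, 0, 0],
    [-10, 0, 0],
  ],
  rot=[
    [0, 0, 0],
    [0, 0, 0],
    [0, 0, 0],
    [0, 0, 0],
    [0, 0, 0],
    [0, 0, 0],
    [0, 0, 0],
    [0, 0, 0],
    [0, 0, 0],
    [0, 0, 0],
  ],
)

```text
clock: 5.3
tool_pos: [0.5748, 0.0276, 0.1037]
eef_rot: [0.492, 0.508, -0.493, 0.507]
wrist_force: [-0.2, -0.3, -3.2]
gripper_width: 0.0181
```

```bash
python3 - <<'E'
from h import *
o=cur()[0];print(o["tool_pos"],o["gripper_width"],o["wrist_force"],o["wrist_torque"])
print(go([.385,.251,.2],goal(1.7,1)))
E
```

```text
[0.57484781 0.02757823 0.10368976] 0.018132460347366625 [-0.2251121  -0.32826381 -3.16651867] [-0.03363959 -0.08369301 -0.01298123]
(array([ -96.2, -183.1, -229. ]), array([ 0.01, -0.  ,  0.02]))
```

Request:
carry_out(
  claw=[1, 1, 1, 1, 1, 1, 1, 1, 1, 1],
  xyz=[
    [-35, -5, -5],
    [-75, -20, -25],
    [-96, -40, -55],
    [-96, -70, -90],
    [-96, -100, -125],
    [-96, -130, -160],
    [-96, -155, -195],
    [-96, -175, -219],
    [-96, -183, -229],
    [-96, -183, -229],
  ],
  rot=[
    [0, 0, 0],
    [0, 0, 0],
    [0, 0, 0],
    [0, 0, 0],
    [0, 0, 0],
    [0, 0, 0],
    [0, 0, 0],
    [0, 0, 0],
    [0, 0, 0],
    [0, 0, 0],
  ],
)

```text
clock: 6.55
tool_pos: [0.3853, 0.251, 0.1997]
eef_rot: [0.492, 0.507, -0.492, 0.508]
wrist_force: [0.1, -0.5, -2.9]
gripper_width: 0.0177
```

```bash
python3 - <<'E'
from h import *
o=cur()[0];print(o["tool_pos"],o["gripper_width"],o["wrist_force"],o["wrist_torque"])
print(go([.385,.251,.2],goal(1.7,1)))
for n in ("wrist","top","side"):
  im=bot.read_camera(n)[:,:,::-1]; cv2.imwrite(f"pics/{n}3.png",im)
E
```

```text
[0.38533807 0.25101648 0.19974561] 0.017665818442968034 [ 0.09942174 -0.48931425 -2.91738613] [-0.05353393 -0.11729932  0.03727299]
(array([-0.3, -0.3,  0. ]), array([ 0.07,  0.02, -0.03]))
```

View pics/wrist3.png

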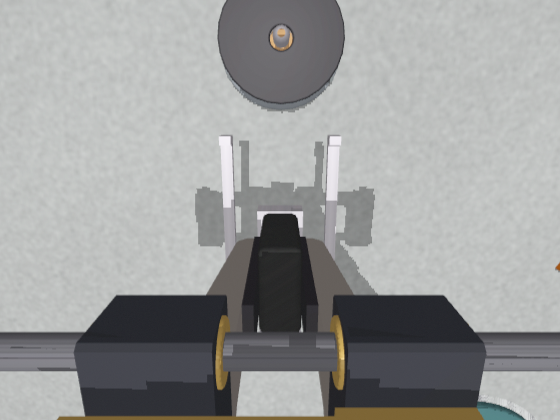

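View pics/side3.png

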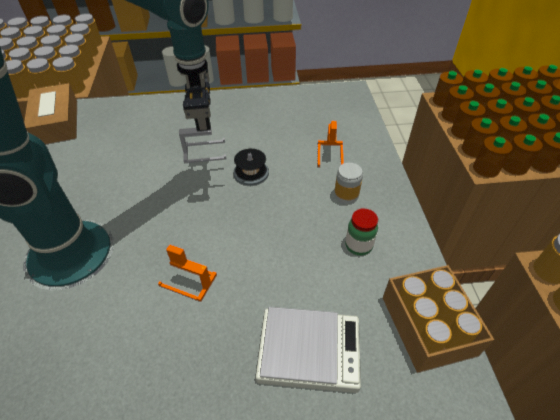

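View pics/top3.png

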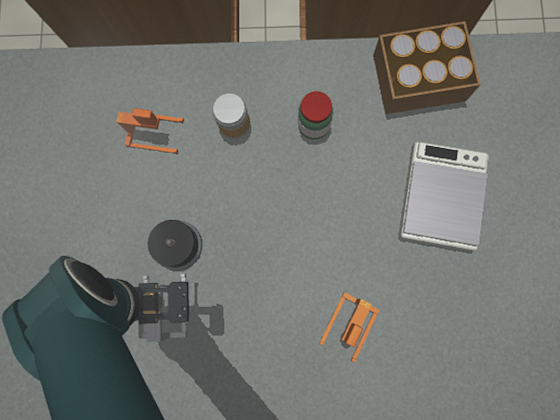

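```bash
cat > m3.py <<'E'
from h import *
from scipy.optimize import least_squares
c=bot.calibration("wrist"); i=cv2.imread("pics/wrist3.png")
m=(i.max(2)<105).astype(np.uint8); m[110:]=0; m[:,:200]=0;m[:,360:]=0
cn=max(cv2.findContours(m,0,1)[0],key=len)[:,0]
W=np.array([onz(c,p,.063)[:2] for p in cn if 1<p[1]<70])
r=least_squares(lambda x:np.linalg.norm(W-x[:2],axis=1)-x[2],[.507,.25,.05],loss="soft_l1",f_scale=.0005); print("spool",r.x,abs(r.fun).mean(),len(W))
print("post tip",onz(c,(281.5,36),.084), "prong mids", [onz(c,p,.106+.012) for p in ((226,138),(335,138),(280,138))])
print(proj(c,(r.x[0],r.x[1],.085)))
cv2.imwrite("pics/w3c.png",cv2.resize(i[0:160,200:360],None,fx=4,fy=4))
E
python3 m3.py
```

```text
spool [0.50471102 0.2572784  0.04312329] 0.0032421250552564624 349
post tip [0.50696128 0.25159144 0.084     ] prong mids [array([0.43620989, 0.28784945, 0.118     ]), array([0.43819335, 0.21315497, 0.118     ]), array([0.4371925 , 0.25084572, 0.118     ])]
(np.float64(273.55940937270225), np.float64(38.913354553872125))
```

View pics/w3c.png

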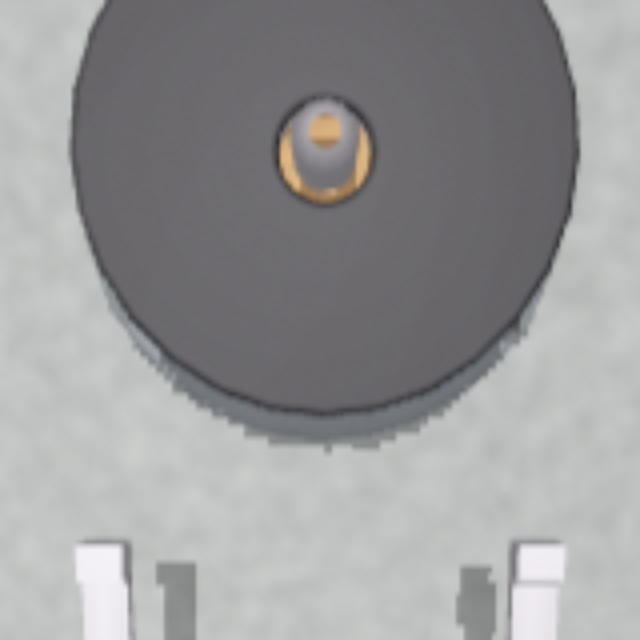

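```bash
python3 - <<'E'
from h import *
c=bot.calibration("wrist")
print(onz(c,(281.0,37.3),.063),onz(c,(281,102.5),.063), onz(c,(218,37),.063)-onz(c,(344,37),.063))
o=cur()[0]["tool_pos"]; print(o)
for x in (.508,): print(go([.395,.2515,.127],goal(1.7,1)),go([.508,.2515,.127],goal(1.7,1)))
E
```

```text
[0.50930837 0.25193672 0.063     ] [0.46035202 0.25058511 0.063     ] [-0.00260638  0.09800401  0.        ]
[0.38630205 0.24978042 0.19946622]
(array([72.5,  8.7, -1.5]), array([-0.12,  0.03, -0.01])) (array([ 72.5, 121.7,   1.6]), array([-0.12,  0.03, -0.01]))
```

Request:
carry_out(
  claw=[1, 1, 1, 1, 1, 1, 1, 1, 1, 1],
  xyz=[
    [20, 0, 0],
    [40, 0, 0],
    [60, 0, 0],
    [73, 0, 0],
    [73, 5, -1.5],
    [73, 15, -1],
    [73, 25, -1],
    [73, 35, 0],
    [73, 42, 0],
    [73, 42, 0],
  ],
  rot=[
    [0, 0, 0],
    [0, 0, 0],
    [0, 0, 0],
    [0, 0, 0],
    [0, 0, 0],
    [0, 0, 0],
    [0, 0, 0],
    [0, 0, 0],
    [0, 0, 0],
    [0, 0, 0],
  ],
)

```text
clock: 7.95
tool_pos: [0.4278, 0.2522, 0.1266]
eef_rot: [0.493, 0.507, -0.493, 0.507]
wrist_force: [0.2, -1.1, -2.5]
gripper_width: 0.0179
```

```bash
python3 - <<'E'
from h import *
o=cur()[0];print(o["tool_pos"],o["wrist_force"])
print(go([.509,.2525,.127],goal(1.7,1)))
for n in ("wrist","side"):
  im=bot.read_camera(n)[:,:,::-1]; cv2.imwrite(f"pics/{n}4.png",im)
s=im[110:190,190:280]; cv2.imwrite("pics/s4c.png",cv2.resize(s,None,fx=7,fy=7,interpolation=cv2.INTER_CUBIC))
E
```

```text
[0.42780162 0.25219676 0.12655062] [ 0.22133748 -1.09015361 -2.51467599]
(array([-0.4, 81.2,  2.1]), array([-0.04, -0.01, -0.  ]))
```

View pics/wrist4.png

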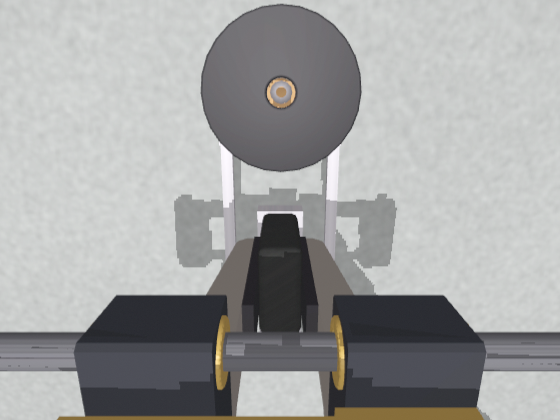

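View pics/s4c.png

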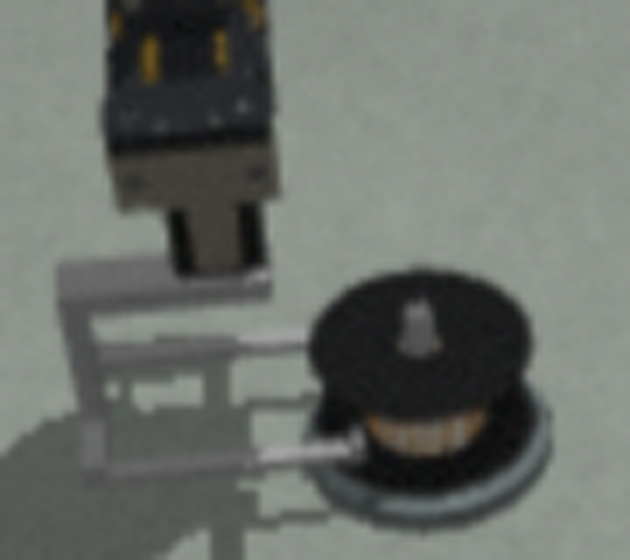

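```bash
python3 - <<'E'
from h import *
c=bot.calibration("wrist"); i=cv2.imread("pics/wrist4.png")
P=np.array([onz(c,p,.063)[:2] for p in [(281.5,4.5),(281.5,170.5),(202,90),(361,90)]]); print(P)
print((P[0]+P[1])/2,(P[2]+P[3])/2, onz(c,(280,145),.039))
E
```

```text
[[0.55620537 0.2548428 ]
 [0.45864272 0.25187567]
 [0.50739619 0.3022505 ]
 [0.51022913 0.20455577]]
[0.50742404 0.25335923] [0.50881266 0.25340314] [0.47228819 0.2532315  0.039     ]
```

Request:
carry_out(
  claw=[1, 1, 1, 1, 1, 1, 1, 1, 1, 1],
  xyz=[
    [0, 5, 0],
    [0, 15, 0],
    [0, 27, 1],
    [0, 39, 1],
    [0, 51, 1],
    [0, 63, 2],
    [0, 73, 2],
    [0, 79, 2],
    [0, 81, 2],
    [0, 81, 2],
  ],
  rot=[
    [0, 0, 0],
    [0, 0, 0],
    [0, 0, 0],
    [0, 0, 0],
    [0, 0, 0],
    [0, 0, 0],
    [0, 0, 0],
    [0, 0, 0],
    [0, 0, 0],
    [0, 0, 0],
  ],
)

```text
clock: 9.3
tool_pos: [0.508, 0.2527, 0.1265]
eef_rot: [0.492, 0.507, -0.493, 0.507]
wrist_force: [-0.6, 0.0, -2.1]
gripper_width: 0.0174
```

```bash
python3 - <<'E'
from h import *
o=cur()[0];print(o["tool_pos"],o["wrist_force"])
for n in ("wrist","side"):
  im=bot.read_camera(n)[:,:,::-1]; cv2.imwrite(f"pics/{n}5.png",im)
s=im[110:190,200:290]; cv2.imwrite("pics/s5c.png",cv2.resize(s,None,fx=7,fy=7,interpolation=cv2.INTER_CUBIC))
E
```

```text
[0.50803896 0.25265912 0.12650963] [-0.56151693  0.0345887  -2.08098125]
```

View pics/wrist5.png

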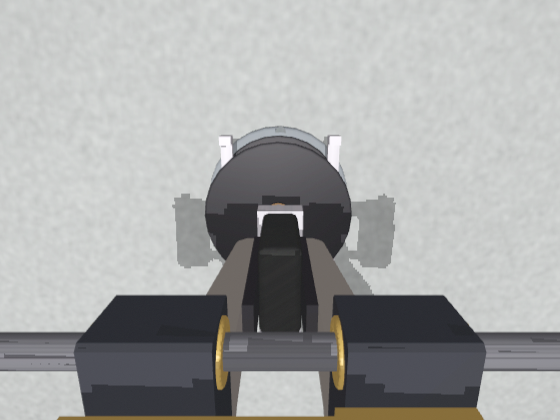

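View pics/s5c.png

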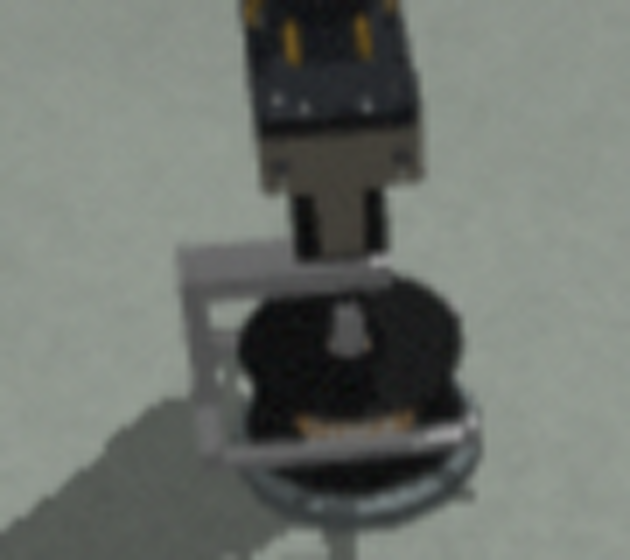

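Request:
carry_out(
  claw=[1, 1, 1, 1, 1, 1, 1, 1, 1, 1],
  xyz=[
    [-8, 0, 0],
    [-14, 0, 0],
    [-18, 0, 0],
    [-22, 0, 0],
    [-26, 0, 0],
    [-31, 0, 0],
    [-37, 0, 0],
    [-43, 0, 0],
    [-48, 0, 0],
    [-50, 0, 0],
  ],
  rot=[
    [0, 0, 0],
    [0, 0, 0],
    [0, 0, 0],
    [0, 0, 0],
    [0, 0, 0],
    [0, 0, 0],
    [0, 0, 0],
    [0, 0, 0],
    [0, 0, 0],
    [0, 0, 0],
  ],
)

```text
clock: 10.65
tool_pos: [0.5084, 0.2527, 0.177]
eef_rot: [0.493, 0.507, -0.492, 0.507]
wrist_force: [0.0, -0.8, -4.5]
gripper_width: 0.0175
```

```bash
python3 - <<'E'
from h import *
o=cur()[0];print(o["tool_pos"],o["wrist_force"],o["wrist_torque"])
for n in ("wrist","side"):
  im=bot.read_camera(n)[:,:,::-1]; cv2.imwrite(f"pics/{n}6.png",im)
s=im[100:180,200:290]; s=cv2.resize(s,None,fx=5,fy=5,interpolation=cv2.INTER_CUBIC)
w=cv2.imread("pics/wrist6.png")[100:300,180:380]; w=cv2.resize(w,(400,400)); cv2.imwrite("pics/j6.png",np.hstack([s[:400],w]))
E
```

```text
[0.50844324 0.25270445 0.17701621] [ 0.0382303  -0.77848844 -4.52433718] [ 0.05408881 -0.06660465 -0.00595947]
```

View pics/j6.png

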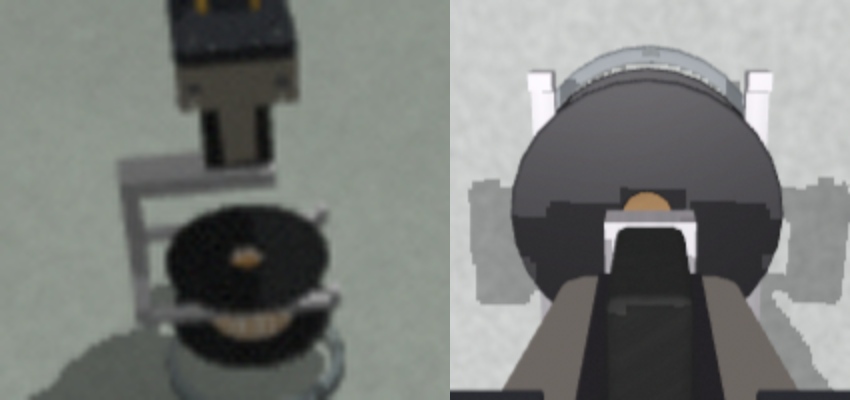

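Request:
carry_out(
  claw=[1, 1, 1, 1, 1, 1, 1, 1, 1, 1],
  xyz=[
    [-4, 0, 0],
    [-12, 0, 0],
    [-22, 0, 0],
    [-32, 0, 0],
    [-42, 0, 0],
    [-52, 0, 0],
    [-62, 0, 0],
    [-68, 0, 0],
    [-70, 0, 0],
    [-70, 0, 0],
  ],
  rot=[
    [0, 0, 0],
    [0, 0, 0],
    [0, 0, 0],
    [0, 0, 0],
    [0, 0, 0],
    [0, 0, 0],
    [0, 0, 0],
    [0, 0, 0],
    [0, 0, 0],
    [0, 0, 0],
  ],
)

```text
clock: 12.0
tool_pos: [0.5082, 0.2526, 0.2464]
eef_rot: [0.492, 0.507, -0.493, 0.507]
wrist_force: [-0.0, -0.7, -5.1]
gripper_width: 0.0173
```

```bash
python3 - <<'E'
from h import *
o=cur()[0];print(o["tool_pos"],o["wrist_force"],o["wrist_torque"])
print(go([.583,-.338,.247],goal(1.7,1)))
im=bot.read_camera("wrist")[:,:,::-1]; cv2.imwrite("pics/w7.png",im)
E
```

```text
[0.50820996 0.25256775 0.24643284] [-0.02374373 -0.69352191 -5.08713825] [ 0.02498279 -0.03873834  0.00436582]
(array([-5.000e-01,  5.720e+01,  5.925e+02]), array([0.  , 0.01, 0.02]))
```

View pics/w7.png

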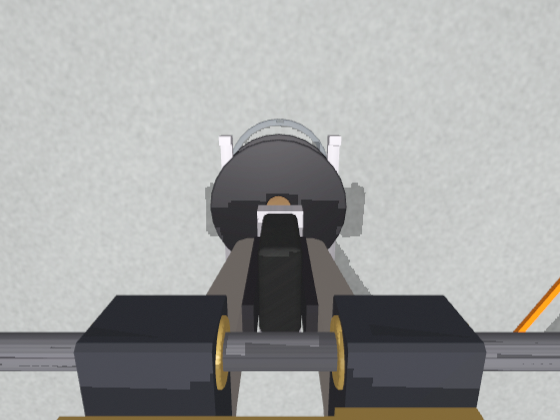

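Request:
carry_out(
  claw=[1, 1, 1, 1, 1, 1, 1, 1, 1, 1],
  xyz=[
    [0, 0, 5],
    [0, 1, 14],
    [0, 3, 28],
    [0, 5, 48],
    [0, 7, 72],
    [0, 10, 98],
    [0, 12, 124],
    [0, 14, 150],
    [0, 17, 176],
    [0, 20, 202],
  ],
  rot=[
    [0, 0, 0],
    [0, 0, 0],
    [0, 0, 0],
    [0, 0, 0],
    [0, 0, 0],
    [0, 0, 0],
    [0, 0, 0],
    [0, 0, 0],
    [0, 0, 0],
    [0, 0, 0],
  ],
)

```text
clock: 13.3
tool_pos: [0.5343, 0.0493, 0.2466]
eef_rot: [0.493, 0.507, -0.493, 0.507]
wrist_force: [-0.3, 0.2, -5.6]
gripper_width: 0.018
```

Request:
carry_out(
  claw=[1, 1, 1, 1, 1, 1, 1, 1, 1, 1],
  xyz=[
    [0, 2, 26],
    [0, 5, 52],
    [0, 7, 78],
    [0, 10, 104],
    [0, 12, 130],
    [0, 15, 156],
    [0, 17, 182],
    [0, 20, 208],
    [0, 22, 234],
    [0, 25, 260],
  ],
  rot=[
    [0, 0, 0],
    [0, 0, 0],
    [0, 0, 0],
    [0, 0, 0],
    [0, 0, 0],
    [0, 0, 0],
    [0, 0, 0],
    [0, 0, 0],
    [0, 0, 0],
    [0, 0, 0],
  ],
)

```text
clock: 14.55
tool_pos: [0.5664, -0.2099, 0.2465]
eef_rot: [0.493, 0.507, -0.493, 0.507]
wrist_force: [0.6, -0.1, -3.8]
gripper_width: 0.0179
```

Request:
carry_out(
  claw=[1, 1, 1, 1, 1, 1, 1, 1, 1, 1],
  xyz=[
    [0, 2, 26],
    [0, 5, 50],
    [0, 7, 72],
    [0, 8, 90],
    [0, 10, 105],
    [0, 11, 116],
    [0, 12, 124],
    [0, 12, 128],
    [0, 12, 130],
    [0, 12, 130],
  ],
  rot=[
    [0, 0, 0],
    [0, 0, 0],
    [0, 0, 0],
    [0, 0, 0],
    [0, 0, 0],
    [0, 0, 0],
    [0, 0, 0],
    [0, 0, 0],
    [0, 0, 0],
    [0, 0, 0],
  ],
)

```text
clock: 15.8
tool_pos: [0.5829, -0.3371, 0.2466]
eef_rot: [0.492, 0.507, -0.492, 0.507]
wrist_force: [0.6, 0.1, -6.3]
gripper_width: 0.0176
```

```bash
python3 - <<'E'
from h import *
o=cur()[0];print(o["tool_pos"],o["wrist_force"],o["wrist_torque"])
print(go([.583,-.338,.247],goal(1.7,1)))
for n in ("wrist","side","top"):
  im=bot.read_camera(n)[:,:,::-1]; cv2.imwrite(f"pics/{n}8.png",im)
E
```

```text
[ 0.58294102 -0.3371202   0.24662767] [ 0.62864693  0.06041595 -6.33543183] [ 0.00167894 -0.05287489  0.00270767]
(array([-0.4,  0. ,  0.9]), array([ 0.02, -0.01, -0.  ]))
```

View pics/wrist8.png

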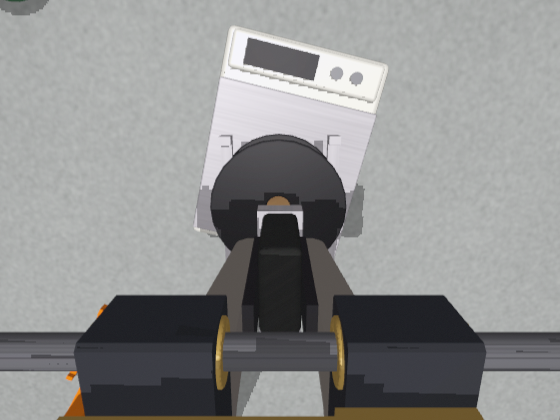

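View pics/side8.png

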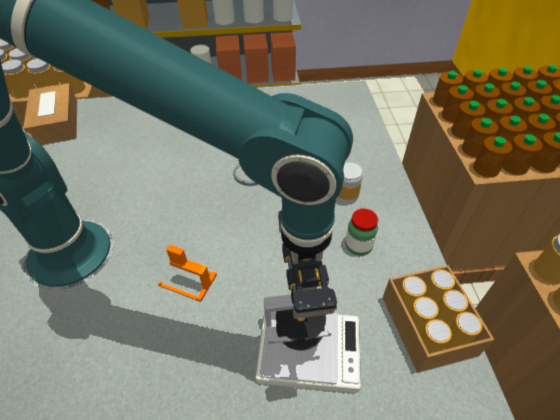

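```bash
python3 - <<'E'
from h import *
c=bot.calibration("wrist")
a=onz(c,(221,80),.045);b=onz(c,(375,115),.045);print(a,b,np.linalg.norm(a-b))
d=(b-a)/np.linalg.norm(b-a); n=np.array([d[1],-d[0],0]); print((a+b)/2+.08*n,(a+b)/2-.08*n)
E
```

```text
[ 0.67599337 -0.27717111  0.045     ] [ 0.64734528 -0.43007433  0.045     ] 0.15556383856615005
[ 0.58303757 -0.33889021  0.045     ] [ 0.74030108 -0.36835524  0.045     ]
```

Request:
carry_out(
  claw=[1, 1, 1, 1, 1, 1, 1, 1, 1, 1],
  xyz=[
    [5, 0, 0],
    [15, 0, 0],
    [26, 0, 0],
    [37, 0, 0],
    [46, 0, 0],
    [53, 0, 0],
    [58, 0, 0],
    [61, 0, 0],
    [63, 0, 0],
    [64, 0, 0],
  ],
  rot=[
    [0, 0, 0],
    [0, 0, 0],
    [0, 0, 0],
    [0, 0, 0],
    [0, 0, 0],
    [0, 0, 0],
    [0, 0, 0],
    [0, 0, 0],
    [0, 0, 0],
    [0, 0, 0],
  ],
)

```text
clock: 17.2
tool_pos: [0.583, -0.3375, 0.1827]
eef_rot: [0.493, 0.507, -0.493, 0.507]
wrist_force: [0.6, -0.3, -4.2]
gripper_width: 0.0177
```

Request:
carry_out(
  claw=[1, 1, 1, 1, 1, 1, 1, 1, 1, 1],
  xyz=[
    [1, 0, 0],
    [2, 0, 0],
    [3, 0, 0],
    [4, 0, 0],
    [5, 0, 0],
    [6, 0, 0],
    [7, 0, 0],
    [8, 0, 0],
    [9, 0, 0],
    [10, 0, 0],
  ],
  rot=[
    [0, 0, 0],
    [0, 0, 0],
    [0, 0, 0],
    [0, 0, 0],
    [0, 0, 0],
    [0, 0, 0],
    [0, 0, 0],
    [0, 0, 0],
    [0, 0, 0],
    [0, 0, 0],
  ],
)

```text
clock: 18.45
tool_pos: [0.5829, -0.3374, 0.1726]
eef_rot: [0.493, 0.507, -0.493, 0.507]
wrist_force: [0.2, 0.8, -2.4]
gripper_width: 0.018
```

Request:
carry_out(
  claw=[1, 1, 1, 1, 1, 1, 1, 1, 1, 1],
  xyz=[
    [2, 0, 0],
    [4, 0, 0],
    [6, 0, 0],
    [8, 0, 0],
    [10, 0, 0],
    [12, 0, 0],
    [14, 0, 0],
    [16, 0, 0],
    [16, 0, 0],
    [16, 0, 0],
  ],
  rot=[
    [0, 0, 0],
    [0, 0, 0],
    [0, 0, 0],
    [0, 0, 0],
    [0, 0, 0],
    [0, 0, 0],
    [0, 0, 0],
    [0, 0, 0],
    [0, 0, 0],
    [0, 0, 0],
  ],
)

```text
clock: 19.7
tool_pos: [0.5829, -0.3374, 0.1566]
eef_rot: [0.492, 0.507, -0.493, 0.507]
wrist_force: [0.3, 0.9, -2.9]
gripper_width: 0.0174
```

```bash
python3 - <<'E'
from h import *
o=cur()[0];print(o["tool_pos"],o["wrist_force"],o["wrist_torque"])
for n in ("wrist","side","top"):
  im=bot.read_camera(n)[:,:,::-1]; cv2.imwrite(f"pics/{n}9.png",im)
im=cv2.imread("pics/side9.png")[270:400,240:370]; a=cv2.resize(im,(400,400),interpolation=cv2.INTER_CUBIC)
w=cv2.imread("pics/wrist9.png")[100:300,180:380]; cv2.imwrite("pics/j9.png",np.hstack([a,cv2.resize(w,(400,400))]))
E
```

```text
[ 0.582934   -0.33744641  0.15664619] [ 0.30612694  0.94469618 -2.88405176] [ 0.0448278  -0.08271712 -0.0402891 ]
```

View pics/j9.png

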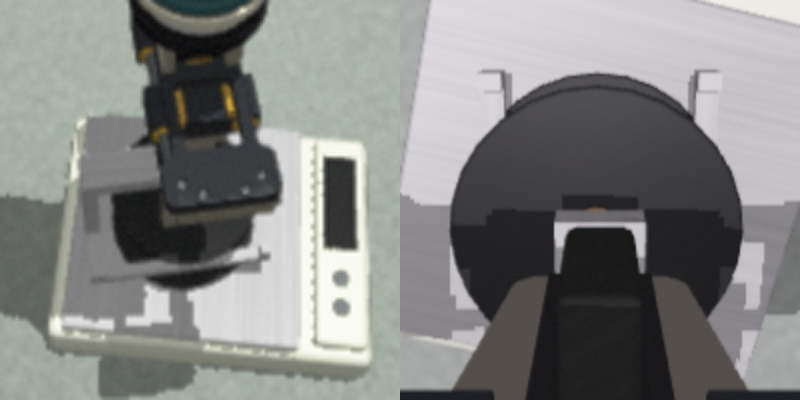

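Request:
carry_out(
  claw=[1, 1, 1, 1, 1, 1, 1, 1, 1, 1],
  xyz=[
    [0, -3, 0],
    [0, -9, 0],
    [0, -18, 0],
    [0, -28, 0],
    [0, -38, 0],
    [0, -48, 0],
    [0, -58, 0],
    [0, -68, 0],
    [0, -78, 0],
    [0, -88, 0],
  ],
  rot=[
    [0, 0, 0],
    [0, 0, 0],
    [0, 0, 0],
    [0, 0, 0],
    [0, 0, 0],
    [0, 0, 0],
    [0, 0, 0],
    [0, 0, 0],
    [0, 0, 0],
    [0, 0, 0],
  ],
)

```text
clock: 21.1
tool_pos: [0.4943, -0.3401, 0.1566]
eef_rot: [0.492, 0.507, -0.493, 0.507]
wrist_force: [-0.1, -0.1, -4.0]
gripper_width: 0.0178
```

Request:
carry_out(
  claw=[1, 1, 1, 1, 1, 1, 1, 1, 1, 1],
  xyz=[
    [0, -10, 0],
    [0, -20, 0],
    [0, -32, 0],
    [0, -45, 0],
    [0, -60, 0],
    [0, -75, 0],
    [0, -88, 0],
    [0, -96, 0],
    [0, -100, 0],
    [0, -100, 0],
  ],
  rot=[
    [0, 0, 0],
    [0, 0, 0],
    [0, 0, 0],
    [0, 0, 0],
    [0, 0, 0],
    [0, 0, 0],
    [0, 0, 0],
    [0, 0, 0],
    [0, 0, 0],
    [0, 0, 0],
  ],
)

```text
clock: 22.35
tool_pos: [0.395, -0.3431, 0.1567]
eef_rot: [0.493, 0.507, -0.493, 0.507]
wrist_force: [-0.5, -0.6, -3.1]
gripper_width: 0.0175
```

```bash
python3 - <<'E'
from h import *
o=cur()[0];print(o["tool_pos"],o["wrist_force"],o["wrist_torque"])
for n in ("wrist","top"):
  im=bot.read_camera(n)[:,:,::-1]; cv2.imwrite(f"pics/{n}10.png",im)
cv2.imwrite("pics/j10.png",np.hstack([cv2.resize(cv2.imread(f"pics/{n}10.png"),(400,300)) for n in ("wrist","top")]))
E
```

```text
[ 0.39502122 -0.34306991  0.15666018] [-0.45739628 -0.64567133 -3.0851408 ] [-0.03596917 -0.02453392  0.0015093 ]
```

View pics/j10.png

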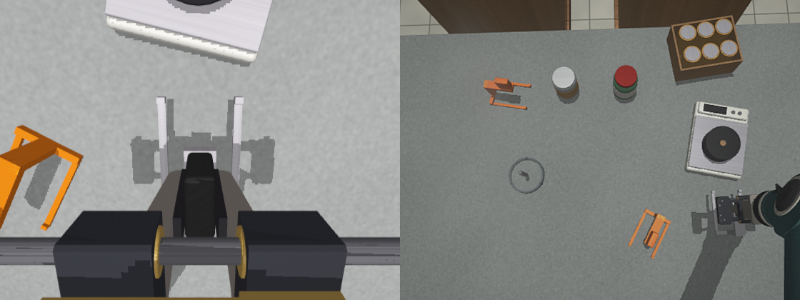

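Request:
carry_out(
  claw=[1, 1, 1, 1, 1, 1, 1, 1, 1, 1],
  xyz=[
    [6, 0, 0],
    [16, -2, 0],
    [28, -5, 0],
    [40, -8, 0],
    [50, -10, 0],
    [56, -10, 0],
    [59, -10, 0],
    [61, -10, 0],
    [62, -10, 0],
    [62.5, -10, 0],
  ],
  rot=[
    [0, 0, 0],
    [0, 0, 0],
    [0, 0, 0],
    [0, 0, 0],
    [0, 0, 0],
    [0, 0, 0],
    [0, 0, 0],
    [0, 0, 0],
    [0, 0, 0],
    [0, 0, 0],
  ],
)

```text
clock: 23.7
tool_pos: [0.3851, -0.3434, 0.0942]
eef_rot: [0.492, 0.507, -0.493, 0.508]
wrist_force: [-0.0, -0.4, -3.7]
gripper_width: 0.0176
```

```bash
python3 - <<'E'
from h import *
o=cur()[0];print(o["tool_pos"],o["wrist_force"],o["wrist_torque"])
E
```

```text
[ 0.38509101 -0.34337606  0.09423399] [-0.02251976 -0.41252949 -3.73888766] [ 0.02806815 -0.09049334  0.00622192]
```

Still carrying its weight; I lower 1 mm more in small steps, then open.

Request:
carry_out(
  claw=[1, 1, 1, 1, 1, 0.9, 0.8, 0.6, 0.2, -0.2],
  xyz=[
    [0.3, 0, 0],
    [0.6, 0, 0],
    [0.9, 0, 0],
    [1, 0, 0],
    [1, 0, 0],
    [1, 0, 0],
    [1, 0, 0],
    [1, 0, 0],
    [1, 0, 0],
    [1, 0, 0],
  ],
  rot=[
    [0, 0, 0],
    [0, 0, 0],
    [0, 0, 0],
    [0, 0, 0],
    [0, 0, 0],
    [0, 0, 0],
    [0, 0, 0],
    [0, 0, 0],
    [0, 0, 0],
    [0, 0, 0],
  ],
)

```text
clock: 24.95
tool_pos: [0.3849, -0.3434, 0.0929]
eef_rot: [0.492, 0.507, -0.493, 0.507]
wrist_force: [-0.5, -0.7, -0.1]
gripper_width: 0.0367
```

Request:
carry_out(
  claw=[-0.2, -0.2, -0.2, -0.2, -0.2, -0.2, -0.2, -0.2, -0.2, -0.2],
  xyz=[
    [0, 0, 0],
    [0, 0, 0],
    [0, 0, 0],
    [-5, 0, 0],
    [-15, 0, 0],
    [-30, 0, 0],
    [-50, 0, 0],
    [-70, 0, 0],
    [-90, 0, 0],
    [-100, 0, 0],
  ],
  rot=[
    [0, 0, 0],
    [0, 0, 0],
    [0, 0, 0],
    [0, 0, 0],
    [0, 0, 0],
    [0, 0, 0],
    [0, 0, 0],
    [0, 0, 0],
    [0, 0, 0],
    [0, 0, 0],
  ],
)

```text
clock: 26.2
tool_pos: [0.3856, -0.3437, 0.1951]
eef_rot: [0.493, 0.506, -0.493, 0.508]
wrist_force: [0.3, -1.5, -0.2]
gripper_width: 0.0553
```

```bash
python3 - <<'E'
from h import *
o=cur()[0];print(o["tool_pos"],o["wrist_force"],o["gripper_width"])
for n in ("wrist","top","side"):
  im=bot.read_camera(n)[:,:,::-1]; cv2.imwrite(f"pics/{n}11.png",im)
c=bot.calibration("top"); print(onz(c,(0,0),0)*0)
t=cv2.imread("pics/top11.png"); cv2.imwrite("pics/t11c.png",cv2.resize(t[130:260,395:495],None,fx=4,fy=4,interpolation=cv2.INTER_CUBIC))
cv2.imwrite("pics/j11.png",np.hstack([cv2.resize(cv2.imread(f"pics/{n}11.png"),(400,300)) for n in ("wrist","side")]))
E
```

```text
[ 0.38555445 -0.34374733  0.19511722] [ 0.28519513 -1.45593491 -0.24754467] 0.05525355892510846
[0. 0. 0.]
```

View pics/j11.png

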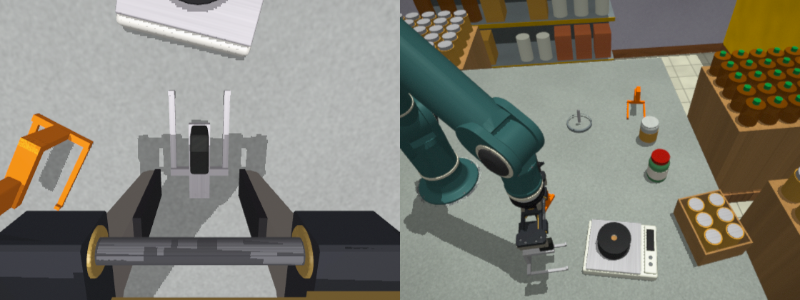

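View pics/t11c.png

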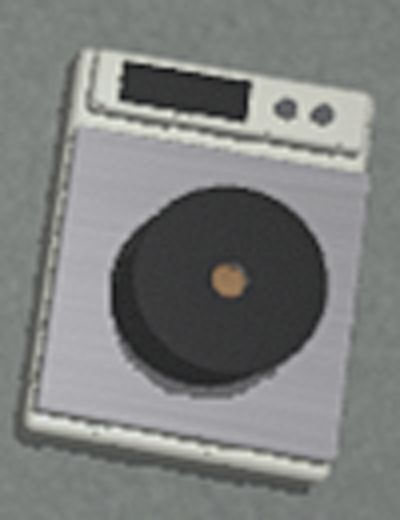

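```bash
python3 - <<'E'
from h import *
print(onz(bot.calibration("top"),(452.0,199.6),.093), "plate .584,-.338")
c=bot.calibration("wrist")
for p in [(342,184),(456,184),(330,347),(456,353)]: print(onz(c,p,.006).round(4))
print(bot.job_done(), bot.observe()["clock"])
E
```

```text
[ 0.58127692 -0.33548533  0.093     ] plate .584,-.338
[ 0.3814 -0.4066  0.006 ]
[ 0.3847 -0.5216  0.006 ]
[ 0.1893 -0.4072  0.006 ]
[ 0.1853 -0.5533  0.006 ]
the job is handed in; nothing more can be done
the job is handed in; nothing more can be done
```

I lifted the spool off its spindle with the steel lifter, set it upright on the scale's plate and handed the job in. The lifter is back on the bench; the clock was at about 26 s and no verdict was reported.

- **Spool:** in the last top view its axis is at about (0.581, -0.335), 4 mm from the plate's centre at (0.584, -0.338). It looks upright. The wrist force fell back to about 3 N, roughly the lifter's own weight, once the spool was down.
- **Lifter:** it stands on the bench in front of the scale at about (0.385, -0.343). In the wrist view there is clear bench between its prong tips and the scale's housing; from the poses I work that out at about 40 mm. The wrist force was near zero once it was released.
- **Jar and can:** both looked to be in their original places in the last side view, and nothing went near them. I did not measure them again.
- **Checks that failed or disagreed:**
  - My last numeric check of the lifter's prongs is invalid, because I scaled the pixels wrongly. Its final position therefore rests on the arm's pose and the pictures.
  - The early estimates of the spool's position differed by up to 6 mm between cameras. I used close wrist views to settle it before inserting the prongs.

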